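# Find the high spot of a band-saw wheel's tyre with a dial indicator

### The job

Find the high spot of this band-saw wheel's tyre: bring the dial indicator up with its plunger pointing at the axle, press the plunger on the tyre until the needle has gone round about half a turn, and let go. Then push the wheel round gently by its spokes, one whole turn in one direction, watching the needle, and bring the highest spot of the whole tyre to rest right under the plunger, still pressed on it. Never run the plunger up to its inner stop, force the wheel or tip the indicator, and leave the other things on the bench where they are.

Things in the scene. Friction and masses are not known exactly. Their poses are not given: they have to be found in the camera images.
- stand: Grey bracket screwed to the bench (foot 110 x 90 x 8 mm, boss 60 mm across) with an upright stub axle; it carries a band-saw wheel that lies flat and turns on the axle. Origin on the axis at bench level. Round the cast aluminium rim (inner radius 94 mm, 46 to 64 mm above the bench) a rubber tyre 17 mm wide is glued, outer radius 110 mm where round, its middle 55 mm above the bench.
- axle (a point): top end of the axle on the wheel's axis, 87 mm above the bench. Hub 40 mm across. The tyre bulges outward in more than one place by up to 4 mm, each bulge spread over some 60 degrees and highest at its middle; one is the highest. It was glued on anyhow: where the bulges lie has nothing to do with the spokes.
- spoke (a point): point on the wheel, on the centre line of one spoke's top face, 60 mm from the axis, 62 mm above the bench; goes round with the wheel. Four straight spokes 90 degrees apart run from hub to rim, each 14 mm wide, 48 to 62 mm above the bench; the openings between them go right through to the bench and foot, and fingers can reach in from above to push a spoke.
- wheel (a joint): angle of the wheel (0.67 kg with its tyre) on its axle in rad, counted on beyond a full turn, growing anticlockwise seen from above; at the start within 0.35 of 0. The wheel turns against a drag of about 0.15 N m and stays where it is left; struck fast it gives the fingers a hard knock.
- indicator: Dial indicator on a heavy iron foot, 0.95 kg in all, loose on the bench. Origin under the foot's middle, x along the plunger to its tip, z up. Foot 100 (x) x 60 x 18 mm high. Upright column to grip across its 28 mm (y): 30 mm along x, centred at x = -30 mm, top 90 mm above the bench. Dial 57 mm across, face up, centre x = 20 mm, top 71 mm up. Plunger 55 mm up, its free end at x = 105 mm.
- tip (a point): centre of the small roller (radius 5 mm) at the plunger's end, which rolls along the tyre; 100 mm ahead of the indicator's origin when free, 55 mm above the bench; moves in with the plunger
- needle (a joint): needle angle in rad, clockwise from above; 0 with the plunger free, when the needle points to the thick zero mark on the column's side. 10 mm of plunger travel is one turn (6.28 rad); the inner stop is at 12 mm (7.54 rad). The plunger pushes back with 0.5 N free to 1.3 N fully in; the foot's friction on the bench holds against that.
- wrench: open-ended wrench lying on the bench, 170 mm long; leave alone
- clamp: blue-jawed bar clamp lying flat on the bench, 300 mm long; leave alone
- grease: tin, 72 mm across and 62 mm high, standing on the bench; leave alone
- bearing: spare ball bearing, 42 mm across and 12 mm high, lying on the bench; leave alone

How it is judged:
On the way, in this order (a step that is already met when the one before it is completed fails the run):
1. the indicator stands released and upright, its plunger pointing at the axle to within 12 mm and pressed on the tyre so that the needle has gone 0.36 to 0.64 of a turn (value of joint needle between 2.25 and 4.03 rad and contact force between indicator and stand above 0.3 N and contact force between the fingers and indicator below 0.05 N and y of axle in the frame of indicator between -0.012 and 0.012 m and angle between indicator's own z axis and vertical below 0.05 rad), for 0.2 s.
2. the wheel has been turned through about one whole turn in one direction (more than 5.9 rad either way) with the plunger on the tyre ((value of joint wheel above 5.9 rad or value of joint wheel below -5.9 rad) and contact force between indicator and stand above 0.2 N), for 0.05 s.
At the end, for the whole second after the job is handed in: wheel still, the crest of the highest bulge under the plunger (roller within 0.7 mm of the tyre's greatest radius: about 10 degrees either way); plunger pressed on the tyre, more than 0.1 turn and short of its stop, pointing at the axle to 20 mm; indicator upright and at rest; nothing held (horizontal distance between tip and axle between 0.1179 and 0.1205 m and contact force between indicator and stand above 0.3 N and value of joint needle between 0.6 and 7.3 rad and velocity of joint wheel between -0.05 and 0.05 rad/s and angle between indicator's own z axis and vertical below 0.05 rad and linear speed of indicator below 0.01 m/s and y of axle in the frame of indicator between -0.02 and 0.02 m); the robot touches nothing.
It fails at once if the plunger was run up against its inner stop, or the indicator was pressed on the wheel with more than 8 N (value of joint needle above 7.3 rad or contact force between indicator and stand above 8 N).
It fails at once if the wheel was forced: the fingers pressed on it with more than 20 N (contact force between the fingers and stand above 20 N).
It fails at once if the indicator was tipped (angle between indicator's own z axis and vertical above 0.3 rad).
It fails at once if a bystander was moved by more than 30 mm (distance of any of wrench, clamp, grease, bearing from where it was at the start of the episode above 0.03 m).
It also fails if it takes over 72 s, if anything falls off the work surface, if the arm or the gripper's body presses on something with over 40 N, if the wrist force passes 120 N, or if a joint passes its speed limit or range.

### The arm

A 6-joint arm with a two-finger parallel gripper is mounted at the origin on the work surface. World frame = base frame: x ahead of the robot, y to its left, z up, the work surface at z = 0. Lengths are in m, angles in rad, forces in N, time in s.
With the tool pointing down it reaches from about 0.35 to 0.925 m from the base axis. Payload 6.4 kg.
Tool frame: the origin (TCP) lies where the fingers leave the gripper's body, on its centre line; the fingertips stand arm.tips_ahead ahead of it and the grasp point (between the pads) lies 78 mm ahead of it (arm.tips_ahead is the distance from the TCP to the fingertips, in m); z points along the fingers, y is the line along which they close (so a half turn about z gives the same grasp; the last joint's range is limited). The gripper opens to 94 mm and grips with 3 to 60 N. Pads are 16 mm wide; open, the fingers measure 119 mm over their backs; the gripper's body (75 mm by 177 mm) begins 78 mm behind the grasp point.
Start: joints at [-1.452, 0.245, 1.558, -0, 1.339, -0.174], TCP at [0.188, -0.622, 0.303] pointing down, gripper open.
Joint ranges: [-3.13, 3.13], [-1.02, 2.26], [0.13, 2.54], [-0.95, 4.09], [0.21, 2.88], [-2.74, 2.74]. Speed limits (rad/s): [2.57, 2.57, 3.14, 3.14, 3.14, 3.14].

### API

Orientations are given as a unit quaternion [w, x, y, z].
In Python, from station import arm gives the robot as it stands. Calls block until the motion is done:
- arm.goto(position, orientation): joint-space move of the TCP to a pose.
- arm.move_l(position, vel=0.15, attitude=None): straight line of the TCP; attitude=None keeps the orientation; vel is the mean speed in m/s.
- arm.movej(angles): joint-space move.
- arm.release() and arm.close(): open the fingers fully, or close them until they stop; the grip force is fixed at half the most.
- arm.hold(seconds).
- arm.solve_ik(position, orientation): joint angles nearest the present ones, or None.
- arm.snapshot(name): name is "scene" or "top" or "wrist"; returns (picture, depth): 384x512x3 uint8, red, green, blue; 384x512 float32, m along the optical axis (not along the pixel's ray), 0 where there is no reading.
- arm.calibration(name): a dict with "vertical_fov" (degrees; the focal length in pixels is half the picture's height over the tangent of half this angle, whatever the lens; pixels are square), "cx", "cy" (the principal point, pixels), "k1" (the pictures are not rectified: a ray, as slopes to the right and down, at radius r is drawn at 1 + k1 r^2 times it, then the intrinsics apply), "T" (4x4, takes a point from camera to world coordinates). Camera axes: x right, y up, looking along -z (the intrinsics and any distortion apply to the point x, -y, -z); pixel columns grow to the right and rows downward; lengths in m; the calibration is good to about 2 mm. A picture is of the moment at which its call begins: read the wrist's pose just before it. calibration takes no time and is no camera call; for the wrist camera it gives the pose at the moment of the call.
A pose or a line that the arm cannot do raises arm.PlanningError and nothing moves.
- arm.hand_in(): hands the job in; it is judged then, once.
Readings, each from a call of its own:
- arm.current_clock(): time.
- arm.current_joints(): joint angles.
- arm.current_joint_velocities(): joint speeds.
- arm.current_tau(): joint torques, N m.
- arm.current_tcp_pos(): TCP position.
- arm.current_ee_rot(): TCP orientation.
- arm.current_ft_force(): force on the tool from outside, world axes, zero at the start.
- arm.current_ft_torque(): the same for the moment, N m.
- arm.current_finger_gap(): finger opening in m.
- arm.current_grip_force(): force on a finger pad.
Only numpy, scipy, OpenCV 4.12 (cv2) and the standard library are available. Lean on these libraries where they do the work, as an engineer would, in place of code of your own. Each camera call takes 0.05 s, during which the arm holds its last target. There are 200 camera calls.

## Working session

There is one attempt and no reset: what is moved stays moved. The work goes in short steps, each a Python script; the robot and the scene stay as the last script left them, time stands still between calls to the robot, and variables do not carry over. Pictures are saved under pics/ and viewed, at most 10 in all, crops included, and the job is handed in when it is done.

```bash
ls; mkdir -p pics; python3 - <<'E'
from station import arm
import cv2,numpy as np
for n in("scene","top"):
    p,d=arm.snapshot(n); cv2.imwrite(f"pics/{n}0.png",p[...,::-1]); np.save(f"{n}_d.npy",d)
    c=arm.calibration(n); print(n,c)
print(arm.tips_ahead,arm.current_clock(),arm.current_ee_rot())
E
```

```text
pics
scene {'vertical_fov': 56.613245085738505, 'cx': 253.01986297242212, 'cy': 188.73487390114224, 'k1': -0.00874658758229761, 'T': array([[ 0.64804835, -0.39997616,  0.6481145 ,  1.16672735],
       [ 0.76133413,  0.36267337, -0.53743686, -0.4234946 ],
       [-0.02009194,  0.84171676,  0.53954538,  0.57217369],
       [ 0.        ,  0.        ,  0.        ,  1.        ]])}
top {'vertical_fov': 52.578919400515794, 'cx': 260.6270395094578, 'cy': 196.01826818185174, 'k1': -0.03488906868621346, 'T': array([[-0.0014966 ,  0.99946392, -0.03270529,  0.53418191],
       [-0.9999973 , -0.00143761,  0.00182702,  0.01561228],
       [ 0.00177903,  0.03270794,  0.99946337,  0.86746057],
       [ 0.        ,  0.        ,  0.        ,  1.        ]])}
0.0972 0.1 [-8.55227652e-04  9.89302910e-01  1.45873298e-01  3.42817148e-05]
```

View pics/top0.png

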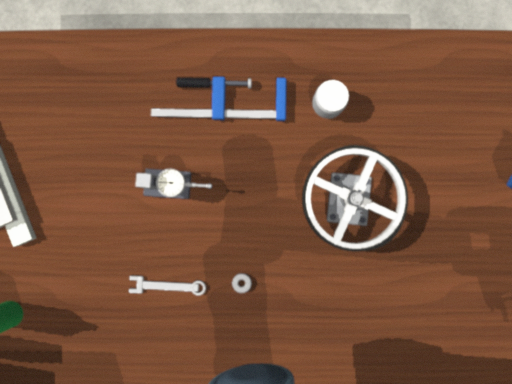

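View pics/scene0.png

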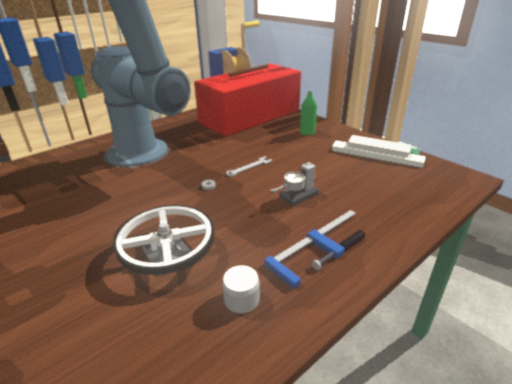

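The top view has the wheel at about (356,198), with the indicator at (143–211,183) and its plunger pointing right at the wheel. The path between them is free. The scene view shows the same, with the clamp and tin off that path.

```bash
cat > h.py <<'E'
from station import arm
import numpy as np, cv2
from scipy.optimize import least_squares
H,W=384,512
def K(c):
    f=H/2/np.tan(np.radians(c["vertical_fov"]/2))
    return np.array([[f,0,c["cx"]],[0,f,c["cy"]],[0,0,1]]),np.array([c["k1"],0,0,0.])
def slopes(c,uv):
    k,d=K(c); return cv2.undistortPoints(np.asarray(uv,float).reshape(-1,1,2),k,d).reshape(-1,2)
def onplane(c,uv,z):
    s=slopes(c,uv); T=c["T"]; r=np.c_[s[:,0],-s[:,1],-np.ones(len(s))]@T[:3,:3].T
    return T[:3,3]+r*((z-T[2,3])/r[:,2])[:,None]
def cloud(c,d):
    v,u=np.mgrid[:H,:W]; s=slopes(c,np.stack([u,v],-1)); d=d.reshape(-1)
    return (np.c_[s[:,0]*d,-s[:,1]*d,-d]@c["T"][:3,:3].T+c["T"][:3,3]).reshape(H,W,3)
def project(c,P):
    T=c["T"]; q=(np.atleast_2d(P)-T[:3,3])@T[:3,:3]; k,d=K(c)
    return cv2.projectPoints((q*[1,-1,-1]).reshape(-1,1,3),np.zeros(3),np.zeros(3),k,d)[0].reshape(-1,2)
def down(yaw):  # tool z down, tool y along world direction yaw+90deg ; tool x along yaw
    return np.array([0,np.cos(yaw/2),np.sin(yaw/2),0])
E
python3 - <<'E'
from h import *
c=arm.calibration("top"); d=np.load("top_d.npy"); P=cloud(c,d); img=cv2.imread("pics/top0.png")
def reg(r0,r1,c0,c1,z0,z1):
    m=np.zeros((H,W),bool); m[r0:r1,c0:c1]=1; m&=(P[...,2]>z0)&(P[...,2]<z1)&(d>0); return P[m],np.argwhere(m)
bench,_=reg(230,270,150,230,-.05,.05); print("bench z",bench[:,2].mean(),bench[:,2].std())
col,_=reg(160,205,120,158,.082,.1); print("col",len(col),col.mean(0),col.min(0),col.max(0))
dial,_=reg(160,205,155,188,.062,.08); print("dial",len(dial),dial.mean(0))
pl,_=reg(170,195,188,216,.045,.07); print("pl",len(pl),pl.mean(0),pl[np.argmin(pl[:,1])])
ft,_=reg(160,205,130,200,.012,.025); print("foot",len(ft),ft.min(0),ft.max(0))
w,_=reg(130,260,290,420,.04,.075); xy=w[:,:2]
o=np.median(xy,0)
print("wheel med",o,len(w),w[:,2].mean())
ax,_=reg(185,212,343,372,.078,.1);print("axle",len(ax),ax.mean(0) if len(ax) else 0)
# circle fit to outer boundary
a=np.arctan2(*(xy-o).T[::-1]); b=((a+np.pi)/(2*np.pi)*60).astype(int)%60; r=np.hypot(*(xy-o).T)
out=np.array([xy[b==i][np.argmax(r[b==i])] for i in range(60) if (b==i).any()])
f=least_squares(lambda p:np.hypot(*(out-p[:2]).T)-p[2],[*o,.11],loss="soft_l1",f_scale=.002);print("outer",f.x)
q=out-f.x[:2];print(np.round(1e3*np.hypot(*q.T)).astype(int))
# white rim
hsv=cv2.cvtColor(img,cv2.COLOR_BGR2HSV); print("px",project(c,[[*f.x[:2],.087]]))
s1=np.vstack([img[150:215,125:220],]);cv2.imwrite("pics/ind.png",cv2.resize(s1,None,fx=6,fy=6,interpolation=cv2.INTER_CUBIC))
E
```

```text
bench z -0.0004724322364164967 0.0015041347246929156
col 209 [0.59145313 0.24955268 0.08887252] [0.57798811 0.23219465 0.08200953] [0.60653937 0.26521792 0.09269658]
dial 622 [0.58793434 0.20228119 0.06684716]
pl 74 [0.58329433 0.14235147 0.05713479] [0.58167392 0.11751648 0.05897516]
foot 390 [0.5558169  0.16960229 0.01209007] [0.6222483  0.27078634 0.02129231]
wheel med [ 0.55590393 -0.18698843] 4034 0.061932873162430235
axle 78 [ 0.55511958 -0.18108391  0.08475485]
outer [ 0.55623366 -0.18204332  0.10973306]
[109 109 110 112 112 113 114 113 111 109 109 109 109 109 109 109 109 108
 110 109 109 110 110 110 110 110 110 110 110 111 111 111 110 110 109 109
 109 109 109 109 109 110 110 110 110 110 110 110 111 110 110 109 109 109
 109 109 109 109 109 108]
px [[358.05158572 197.60855172]]
```

View pics/ind.png

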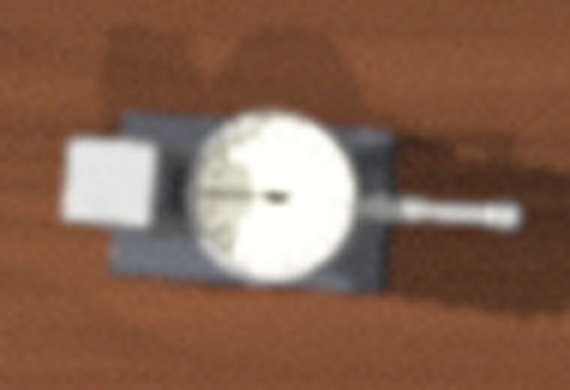

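The crop shows the column, dial and plunger tip in line, heading about -94.3°, with the needle at zero on the column side. The plunger already points almost at the axle, so I'll grip low on the column and slide it along the bench.

```bash
cat >> h.py <<'E'
axle=np.array([.5555,-.1815]); col0=np.array([.5915,.2497]); h0=np.radians(-94.25)
v=axle-col0; h1=np.arctan2(v[1],v[0])
def colat(dist): return axle-dist*v/np.hypot(*v)
E
python3 - <<'E'
from h import *
best=[]
for k in(0,np.pi):
    qs=[arm.solve_ik([*p,z],down(h+k)) for p,z,h in((col0,.25,h0),(col0,.122,h0),(colat(.24),.122,h1))]
    print(k,[None if q is None else np.round(q,2) for q in qs])
    if all(q is not None for q in qs): best.append((abs(qs[0][5]),k))
k=min(best)[1]; print("use",k)
arm.goto([*col0,.25],down(h0+k)); arm.move_l([*col0,.122],vel=.1)
print(arm.current_ft_force(),arm.current_clock())
arm.close(); print(arm.current_finger_gap(),arm.current_ft_force(),arm.current_tcp_pos())
arm.move_l([*colat(.258),.1222],vel=.08,attitude=down(h1+k))
print(arm.current_ft_force(),arm.current_tcp_pos(),colat(.258),arm.current_clock())
p,d=arm.snapshot("top"); s,_=arm.snapshot("scene"); np.save("d1.npy",d); cv2.imwrite("pics/t1.png",p[...,::-1])
big=lambda i:cv2.resize(i[...,::-1],None,fx=3,fy=3,interpolation=cv2.INTER_CUBIC)
cv2.imwrite("pics/both1.png",np.vstack([big(p[120:240,180:440]),big(s[110:190,130:390])]))
E
```

```text
0 [None, None, None]
3.141592653589793 [array([ 0.22,  0.28,  1.62, -0.  ,  1.25,  0.3 ]), array([ 0.22,  0.44,  1.67, -0.  ,  1.03,  0.3 ]), array([-0.1 ,  0.31,  1.84, -0.  ,  0.99, -0.01])]
use 3.141592653589793
[-0.69907307 -0.0437175   0.5257188 ] 4.8917
0.027804953132838893 [ 3.41619418  1.62785281 -1.97981816] [0.5920694  0.24973537 0.122202  ]
[0.23543946 4.64642213 0.1044204 ] [0.57632781 0.0765874  0.12218677] [0.57696521 0.07560551] 8.25
```

View pics/both1.png

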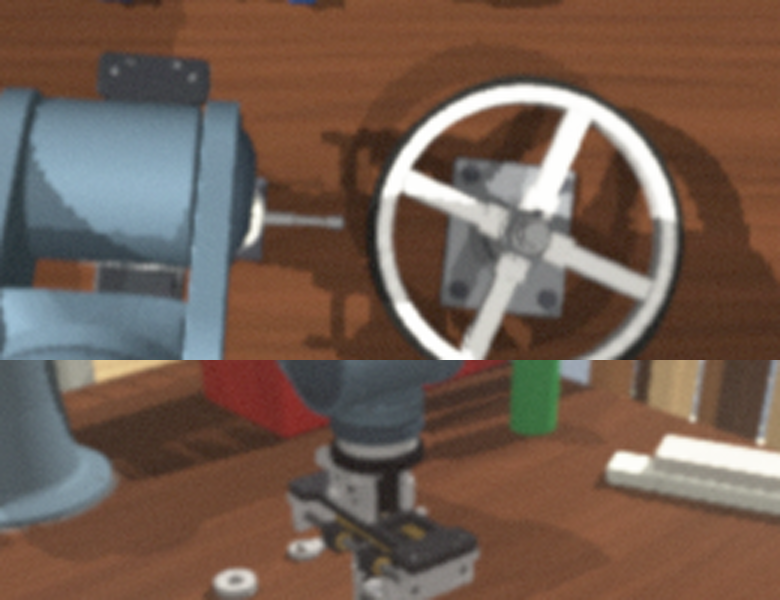

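```bash
python3 - <<'E'
from h import *
c=arm.calibration("top"); d=np.load("d1.npy"); P=cloud(c,d)
m=np.zeros((H,W),bool); m[185:202,268:300]=1; m&=(P[...,2]>.045)&(P[...,2]<.07)&(d>0); q=P[m]
print(len(q),q.mean(0)); i=np.argsort(q[:,1])[:6]; print(q[i].round(4))
f=np.polyfit(q[:,1],q[:,0],1); print("line x at axle y",np.polyval(f,axle[1]),"slope",f[0],"want",v[0]/v[1])
# tyre near side
m=np.zeros((H,W),bool); m[180:210,295:330]=1; m&=(P[...,2]>.04)&(P[...,2]<.075)&(d>0); t=P[m][:,:2]
u=-v/np.hypot(*v); r=(t-axle)@u; lat=(t-axle)@[-u[1],u[0]]
print("tyre max r near line",np.sort(r[abs(lat)<.01])[-8:].round(4)); print("tip r",np.sort((q[:,:2]-axle)@u)[:5].round(4), "lat",((q[i][:,:2]-axle)@[-u[1],u[0]]).round(4))
E
```

```text
82 [ 0.56624519 -0.02716183  0.05733198]
[[ 0.5628 -0.0556  0.056 ]
 [ 0.5648 -0.0556  0.0567]
 [ 0.5669 -0.0535  0.0562]
 [ 0.5607 -0.0535  0.0567]
 [ 0.5648 -0.0534  0.0576]
 [ 0.5627 -0.0533  0.0583]]
line x at axle y 0.553322315886956 slope 0.08373092251074163 want 0.08348794063079784
tyre max r near line [0.1091 0.1093 0.1093 0.1094 0.1094 0.1095 0.1096 0.1096]
tip r [0.126  0.1263 0.128  0.1283 0.1284] lat [ 0.0032  0.0012 -0.0008  0.0055  0.0014  0.0035]
```

The plunger points to within about 2 mm of the axle and the gap is about 15 mm. Next I press by about 5 mm, release, move to the far side of the wheel and read the dial.

```bash
cat >> h.py <<'E'
yaw=h1+np.pi
def peg(phi,r=.062): return axle+r*np.array([np.cos(phi),np.sin(phi)])
E
python3 - <<'E'
from h import *
arm.move_l([*colat(.2385),.1222],vel=.03)
print(arm.current_ft_force(),arm.current_tcp_pos()[:2]-colat(.2385),arm.current_clock())
arm.release(); x=arm.current_tcp_pos()
arm.move_l([x[0],x[1],.22],vel=.15)
arm.goto([*peg(np.radians(-71.4)),.22],down(yaw)); arm.close()
print(arm.current_clock(),arm.current_finger_gap())
p,d=arm.snapshot("top"); s,ds=arm.snapshot("scene"); np.save("d2.npy",d);cv2.imwrite("pics/t2.png",p[...,::-1]);cv2.imwrite("pics/s2.png",s[...,::-1])
big=lambda i,k:cv2.resize(i[...,::-1],None,fx=k,fy=k,interpolation=cv2.INTER_CUBIC)
c=arm.calibration("scene"); o=colat(.2385-50e-3); u,w=project(c,[[*o,.071]])[0].astype(int); print(u,w)
a=big(p[170:210,220:420],4); b=big(s[w-35:w+35,u-100:u+100],4)
cv2.imwrite("pics/both2.png",np.vstack([a,b]))
E
```

```text
[0.73792205 5.25852788 1.18646864] [-0.00059839  0.00101212] 9.15
13.6083 0.0006407284755673825
233 199
```

View pics/both2.png

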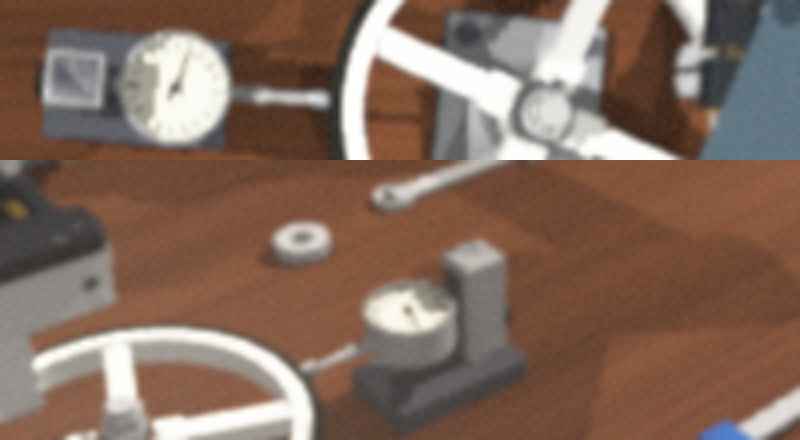

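In the top crop the needle points just right of straight up, about 1.9 rad, so the press is about 3 mm and needs 2 mm more. I'll write a needle reader, test it on the saved pictures, then regrip and push further.

```bash
cat >> h.py <<'E'
def dialcentre(P,d,box):
    m=np.zeros((H,W),bool); m[box]=1; m&=(P[...,2]>.058)&(P[...,2]<.08)&(d>0)
    return P[m][:,:2].mean(0)
def needle(c,img,ctr,head=h1,z=.071,R=(.006,.019)):
    """returns needle angle (0..2pi), contrast"""
    g=cv2.cvtColor(img,cv2.COLOR_RGB2GRAY).astype(np.float32)
    th=np.arange(0,360,1.); rr=np.linspace(*R,14)
    a=head+np.pi-np.radians(th)             # clockwise from column side
    X=ctr[0]+rr[:,None]*np.cos(a); Y=ctr[1]+rr[:,None]*np.sin(a)
    uv=project(c,np.c_[X.ravel(),Y.ravel(),np.full(X.size,z)]).astype(np.float32).reshape(*X.shape,2)
    v_=cv2.remap(g,uv[...,0],uv[...,1],cv2.INTER_LINEAR)
    pr=v_.mean(0); k=lambda s:cv2.GaussianBlur(np.tile(pr,3)[None],(0,0),s)[0,360:720]
    s=k(4); dd=np.maximum(np.minimum(np.roll(s,25),np.roll(s,-25))-s,0)
    i=int(np.argmax(dd)); w=np.arange(-12,13); q=dd[(i+w)%360]
    return np.radians((i+(q*w).sum()/q.sum())%360),dd[i]
E
python3 - <<'E'
from h import *
c=arm.calibration("top")
for n,df,box,hd in(("top0","top_d",np.s_[160:205,155:188],h0),("t2","d2",np.s_[175:210,249:281],h1)):
    d=np.load(df+".npy"); P=cloud(c,d); ct=dialcentre(P,d,box); im=cv2.imread(f"pics/{n}.png")[...,::-1].copy()
    ct2=onplane(c,[[220+175/4-.4,170+88/4-.4]],.071)[0,:2]
    print(n,ct,ct2,needle(c,im,ct,hd),needle(c,im,ct2,hd))
    if n=="t2": print("dial dist",np.hypot(*(ct-axle)),"expected",.2385-.05)
E
```

```text
top0 [0.58783222 0.20195261] [0.56930364 0.00855761] (np.float64(0.07311712288980203), np.float32(35.34549)) (np.float64(2.6984110684259957), np.float32(1.9338226))
t2 [0.56886118 0.0091261 ] [0.56930364 0.00855761] (np.float64(1.9160693215793851), np.float32(31.66278)) (np.float64(1.8800423021920383), np.float32(31.930359))
dial dist 0.19109377654006254 expected 0.1885
```

```bash
cat >> h.py <<'E'
def read(ctr,name="top"):
    p,d=arm.snapshot("top"); return needle(arm.calibration("top"),p,ctr),p,d
E
python3 - <<'E'
from h import *
g=colat(.2395)
dist=lambda:np.dot(arm.current_tcp_pos()[:2]-axle,-v/np.hypot(*v))
arm.release(); arm.goto([*g,.19],down(yaw)); arm.move_l([*g,.1222],vel=.12)
print("at",dist(),arm.current_ft_force()); arm.close(); print("gripped",dist())
arm.move_l([*colat(.2365),.1222],vel=.02); print("moved",dist(),arm.current_ft_force())
if dist()>.2379: arm.move_l([*colat(.2365-(dist()-.2375)),.1222],vel=.02); print("moved",dist())
arm.release(); arm.move_l([*arm.current_tcp_pos()[:2],.19],vel=.15)
f0=np.radians(-71.4)
arm.goto([*peg(f0),.2],down(yaw)); arm.close()
p,d=arm.snapshot("top"); c=arm.calibration("top"); ct=dialcentre(cloud(c,d),d,np.s_[175:210,249:282]); np.save("ctr.npy",ct)
print(ct,needle(c,p,ct),arm.current_clock()); cv2.imwrite("pics/t3.png",p[...,::-1])
E
```

```text
at 0.23922796763669976 [-0.05678485 -0.35220707  0.69247394]
gripped 0.23961562271071535
moved 0.23733896059977333 [-0.3329741   3.3755737   1.15995235]
[0.5691617  0.00745939] (np.float64(3.03976726622172), np.float32(17.330978)) 22.6583
```

The needle is at 3.04 rad, about half a turn. Now I'll turn the wheel clockwise one full turn, with the closed fingers circling as a peg and a needle reading at every step.

```bash
cat > turn.py <<'E'
from h import *
ct=np.load("ctr.npy"); Z=.1432
f0=np.radians(-71.4)
arm.move_l([*peg(f0),Z],vel=.1); print("down",arm.current_ft_force(),arm.current_clock())
b=np.array(arm.current_ft_force()); rec=[]; phi=f0; end=f0-np.radians(27+374); touched=False
while phi>end+1e-6:
    st=np.radians(12 if touched else 6)
    phi=max(phi-st,end)
    arm.move_l([*peg(phi),Z],vel=.035 if touched else .025)
    F=np.array(arm.current_ft_force())-b
    if np.hypot(*F[:2])>1.5 and not touched: touched=True; print("touch",np.degrees(phi-f0))
    (n,q),p,d=read(ct); rec.append([phi,n,q,np.hypot(*F[:2]),arm.current_clock()])
    if np.hypot(*F[:2])>12: print("force",F); break
np.save("rec.npy",rec); cv2.imwrite("pics/t4.png",p[...,::-1])
for r in rec: print("%.1f n=%.2f q=%.0f F=%.1f t=%.1f"%(np.degrees(r[0]-f0),*r[1:]))
E
python3 turn.py
```

```text
down [0.26164742 0.72915917 0.31108102] 23.375
touch -23.999999999999982
-6.0 n=3.04 q=18 F=1.2 t=23.8
-12.0 n=3.04 q=18 F=0.2 t=24.3
-18.0 n=3.04 q=18 F=0.9 t=24.8
-24.0 n=3.04 q=18 F=2.3 t=25.2
-36.0 n=3.04 q=18 F=0.7 t=25.8
-48.0 n=3.04 q=17 F=0.3 t=26.3
-60.0 n=3.04 q=17 F=0.9 t=26.9
-72.0 n=3.04 q=17 F=1.8 t=27.5
-84.0 n=3.04 q=17 F=1.6 t=28.0
-96.0 n=3.04 q=18 F=0.6 t=28.6
-108.0 n=3.04 q=17 F=1.8 t=29.2
-120.0 n=3.04 q=18 F=1.4 t=29.7
-132.0 n=3.37 q=22 F=2.0 t=30.3
-144.0 n=4.60 q=26 F=1.8 t=30.9
-156.0 n=0.03 q=7 F=0.7 t=31.4
-168.0 n=4.78 q=12 F=0.3 t=32.0
-180.0 n=3.72 q=22 F=1.3 t=32.6
-192.0 n=3.04 q=17 F=2.1 t=33.1
-204.0 n=3.04 q=18 F=1.0 t=33.7
-216.0 n=3.02 q=16 F=1.3 t=34.3
-228.0 n=0.05 q=12 F=1.0 t=34.8
-240.0 n=0.05 q=12 F=0.9 t=35.4
-252.0 n=0.05 q=12 F=0.7 t=36.0
-264.0 n=0.05 q=12 F=0.5 t=36.5
-276.0 n=0.05 q=13 F=0.8 t=37.1
-288.0 n=3.63 q=19 F=0.2 t=37.7
-300.0 n=4.16 q=21 F=1.2 t=38.2
-312.0 n=3.65 q=23 F=0.5 t=38.8
-324.0 n=3.08 q=21 F=0.3 t=39.4
-336.0 n=3.04 q=19 F=0.3 t=39.9
-348.0 n=3.04 q=19 F=1.2 t=40.5
-360.0 n=3.04 q=18 F=0.7 t=41.1
-372.0 n=3.04 q=18 F=1.0 t=41.6
-384.0 n=3.04 q=17 F=1.0 t=42.2
-396.0 n=3.04 q=18 F=0.7 t=42.8
-401.0 n=3.04 q=18 F=3.1 t=43.1
```

Two bulges show up: a large one centred near -157° (needle at least 4.8 rad) and a small one at -300° (4.16 rad). The stretch from -228° to -276° was hidden by the arm. The first depth picture put its bulges at exactly these two places, with none in the hidden stretch. Next I fit the crest and carry on clockwise to it.

```bash
cat > fin.py <<'E'
from h import *
ct=np.load("ctr.npy"); Z=.1432; f0=np.radians(-71.4); rec=np.load("rec.npy")
x=np.degrees(rec[:,0]-f0); m=(x<-115)&(x>-195)&(abs(x+156)>1)
mod=lambda p,x:p[1]*np.where(abs(x-p[0])<p[2],np.cos(np.pi/2*(x-p[0])/p[2])**2,0)
f=least_squares(lambda p:mod(p,x[m])-(rec[m,1]-3.04),[-157,2.5,30]); print("fit",f.x,f.fun.round(2))
tgt=f.x[0]-360; cur=-401.
while cur>tgt+1e-6:
    nx=max(cur-12,tgt)
    if cur>-492 and nx<-492: nx=-492.
    if cur>-504 and nx<-504: nx=-504.
    cur=nx; arm.move_l([*peg(f0+np.radians(cur)),Z],vel=.035)
    if cur<=-480: (n,q),p,d=read(ct); print("%.1f n=%.2f q=%.0f"%(cur,n,q))
arm.hold(.1)
for a in(6,14): arm.move_l([*peg(f0+np.radians(cur+a)),Z],vel=.05)
xy=arm.current_tcp_pos()[:2]
arm.move_l([*xy,.19],vel=.12); arm.goto([.52,-.33,.26],down(yaw))
(n,q),p,d=read(ct); print("final needle",n,q,arm.current_clock()); cv2.imwrite("pics/t5.png",p[...,::-1]); np.save("d5.npy",d)
P=cloud(arm.calibration("top"),d); 
mm=np.zeros((H,W),bool); mm[130:260,290:420]=1; mm&=(P[...,2]>.04)&(P[...,2]<.075)&(d>0); w=P[mm][:,:2]-[.5562,-.182]
a=np.degrees(np.arctan2(w[:,1],w[:,0]))%360; b=(a/10).astype(int); r=np.hypot(*w.T)
print([int(1e3*r[(b==i)&(r<.118)].max()) if (b==i).any() else 0 for i in range(36)])
cv2.imwrite("pics/z5.png",cv2.resize(p[120:260,225:425,::-1],None,fx=4,fy=4,interpolation=cv2.INTER_CUBIC))
E
python3 fin.py
```

```text
fit [-157.51385234    2.23659205   35.12796616] [-0.    0.05 -0.05  0.04 -0.04  0.  ]
-485.0 n=3.06 q=20
-492.0 n=3.37 q=21
-504.0 n=4.59 q=24
-516.0 n=0.03 q=8
-517.5 n=5.52 q=8
final needle 5.509576375870802 7.018524 50.7583
[108, 108, 109, 109, 109, 109, 111, 112, 117, 113, 112, 111, 109, 109, 109, 109, 108, 109, 109, 109, 109, 111, 111, 111, 109, 109, 110, 109, 108, 109, 110, 110, 110, 109, 109, 109]
```

View pics/z5.png

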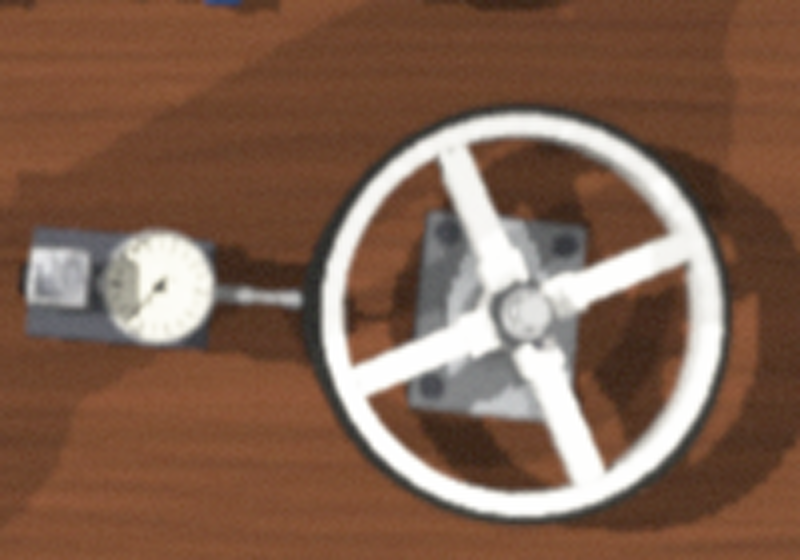

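The picture shows the needle at lower left, about 5.5 rad, which is 3.9 mm up. The thick part of the tyre sits under the plunger at about crop pixel (305,298). The depth profile peaks right there and the only other bulge is the small one. The arm is clear, so I'm handing in.

```bash
python3 -c "
from station import arm
print(arm.hand_in(),arm.current_clock())"
```

```text
the job is handed in; nothing more can be done
the job is handed in; nothing more can be done
```

I handed the job in at about 51 s with the tyre's highest bulge at rest under the pressed plunger (needle about 5.5 rad, 3.9 mm up); I got no verdict back. The arm hid the dial over about 50° of the turn, and only the depth pictures ruled out a higher bulge there.

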